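# Load the reagent crate and slide it to the label reader

## Robot

A 7-joint arm with a two-finger parallel gripper is mounted at the origin on the work surface. World frame = base frame: x ahead of the robot, y to its left, z up, the work surface at z = 0. Lengths are in m, angles in rad, forces in N, time in s.
With the tool pointing down it reaches from about 0.4 to 0.85 m from the base axis. Payload 10.4 kg.
Tool frame: the origin (TCP) lies between the finger pads; the fingertips stand 22 mm ahead of it and the grasp point (between the pads) lies 3 mm ahead of it; z points along the fingers, y is the line along which they close (so a half turn about z gives the same grasp; the last joint's range is limited). The gripper opens to 85 mm and grips with 20 to 120 N. Pads are 22 mm wide; open, the fingers measure 114 mm over their backs; the gripper's body (76 mm by 85 mm) begins 54 mm behind the grasp point. The pads swing forward as they close: fully open they stand 13 mm farther back than shut.
Start: joints at [-1.322, 0.332, -0.065, 1.46, 0.022, 1.35, -0.088], TCP at [0.168, 0.602, 0.253] pointing down, gripper open.
Joint ranges: [-2.6, 2.6], [-0.5, 2.12], [-1.47, 1.34], [0.16, 2.42], [-1.27, 4.41], [0.06, 2.06], [-2.6, 2.6]. Speed limits (rad/s): [2.22, 2.22, 2.79, 2.79, 3.14, 3.14, 3.14].

## Interface

Orientations are given as a unit quaternion [x, y, z, w].
In Python, from workcell import manip, camera, ticket, boxes_of, outline_of gives the robot as it stands.
- The arm moves only by the tool carry_out, never from a script. Its argument "deltas" is a list of rows, each a list of 5 numbers: the shift along the tool's x, y, z as a fraction of full scale, then the turn about the tool's z as a fraction of full scale, then the opening, from -1 (shut) to 1 (fully open), so that 0 is half open. In form: [[tx, ty, tz, spin, gripper], ...]. A call has 1 to 20 rows; each row is the pose to reach, as a shift and turn from the pose commanded when the call began, along the tool's axes at that moment; what a row does not reach only later rows make up. Full scale, the value 1, is 150 mm for a shift and 30 degrees for a turn. A row lasts 1/8 s, in which the tool goes at most 62.5 mm and 10.7 degrees, less where a joint would pass 70% of its speed; a pose out of reach is approached as far as the arm can. A call with a number of a shift or a turn outside -1 to 1 is refused whole. A call with a gripper value outside its range is refused whole. The fingers move at their own pace and stop on an object; "force" is the grip in N (left out, the last holds). Time passes only in rows, so rows that repeat a pose let the fingers close. It gives the time, the measured TCP pose, the force, the opening and the grip force at its end, in the units of the state.
- manip.get_obs(): the state, without advancing time (a new reading comes with each control period).
- camera(name): name is "scene" or "top" or "wrist"; returns a dict with "img" (384x512x3 uint8, red, green, blue), "depth" (384x512 float32, m along the optical axis (not along the pixel's ray), 0 where there is no reading), "vertical_fov" (degrees; the focal length in pixels is half the picture's height over the tangent of half this angle, whatever the lens; pixels are square), "cx", "cy" (the principal point, pixels), "R" (3x3) and "t" (3): a world point X has camera coordinates R X + t. Camera axes: x right, y down, z forward; pixel columns grow to the right and rows downward; lengths in m; the calibration is good to about 2 mm. The wrist camera is an equidistant fisheye: a pixel r from the principal point sees the ray r / f radians off the axis. A picture is of the moment at which its call begins.
- ticket.hand_in(): hands the job in; it is judged then, once.
Trained networks look in a picture, given as the dict that the camera call returned (one of the last four; its "shot" number tells which), for a name from the list of things; names that differ only in an ending like _2 or _b are one class to them, and where a whole thing is asked for, a point or a joint stands for the part that bears it (a point fixed in the world has none). Each returns a list of dicts, best first, with "conf" (0 to 1); they miss things now and then, are a little off and sometimes report something else, mostly with a low value. They report only what shows in the picture. A call takes as long as a camera call. They do not tell look-alikes from the thing itself.
- boxes_of(query, picture): "position" ([x, y, z] in m, in world coordinates, good to about 4 mm: the middle of the surface that is visible of it).
- outline_of(query, picture): "region" (384x512 bool, what is visible of it).
The state is a dict: "clock": time; "joint_pos": joint angles; "joint_velocities": joint speeds; "tau": joint torques, N m; "position": TCP position; "ee_rot": TCP orientation; "ft_force": force on the tool from outside, world axes, zero at the start; "torque": the same for the moment, N m; "grip_width": opening from 0.0 (shut) to 1.0 (fully open); "grasp_force": force on a finger pad.
Only numpy, scipy, OpenCV 4.12 (cv2) and the standard library are available. Lean on these libraries where they do the work, as an engineer would, in place of code of your own. Each camera call takes 0.05 s, during which the arm holds its last target. There are 200 camera calls.

## Task

Stand the three tall capped bottles upright in the three empty cells of the white divided crate, one to a cell, setting each down gently rather than dropping it. Then slide the loaded crate along the bench, without lifting it, until its long side is flush and square against the label reader's steel stop bar, within the bar's ends. Nothing may be tipped over, the short vials in the crate stay in their cells, and the vials, pot and box cover on the bench are left where they are.

Things in the scene. Friction and masses are not known exactly. Their poses are not given: they have to be found in the camera images.
- bottle_a: a tall capped reagent bottle, one of three alike: white round body 30 mm in diameter with a paper label, black cap of the same width from 50 to 82 mm height, 82 mm tall, about 60 g, standing upright on the bench to the robot's right among short vials and a pot. Origin: centre of its underside, z up along its axis.
- bottle_b: a tall capped reagent bottle, one of three alike: white round body 30 mm in diameter with a paper label, black cap of the same width from 50 to 82 mm height, 82 mm tall, about 60 g, standing upright on the bench to the robot's right among short vials and a pot. Origin: centre of its underside, z up along its axis.
- bottle_c: a tall capped reagent bottle, one of three alike: white round body 30 mm in diameter with a paper label, black cap of the same width from 50 to 82 mm height, 82 mm tall, about 60 g, standing upright on the bench to the robot's right among short vials and a pot. Origin: centre of its underside, z up along its axis.
- crate: white open crate, loose, 180 mm along its x, 122 along y, 42 high, about 350 g; all walls and dividers 6 mm thick and 42 high, floor 6 thick; 3 cells along x by 2 along y, each 52 x 52 mm inside; three are empty, three hold a short vial. Origin: centre of its underside. Its +y side faces the reader's bar, 9 to 14 cm off, up to 9 degrees askew. Sliding it loaded takes 3 to 8 N.
- cell0 (a point): middle of the floor of the crate's cell 0, at x -58, y -29, z 6 mm in the crate's frame; it moves with the crate
- cell1 (a point): middle of the floor of the crate's cell 1, at x 0, y -29, z 6 mm in the crate's frame; it moves with the crate
- cell2 (a point): middle of the floor of the crate's cell 2, at x 58, y -29, z 6 mm in the crate's frame; it moves with the crate
- cell3 (a point): middle of the floor of the crate's cell 3, at x -58, y 29, z 6 mm in the crate's frame; it moves with the crate
- cell4 (a point): middle of the floor of the crate's cell 4, at x 0, y 29, z 6 mm in the crate's frame; it moves with the crate
- cell5 (a point): middle of the floor of the crate's cell 5, at x 58, y 29, z 6 mm in the crate's frame; it moves with the crate
- reader: label reader fixed to the bench: a steel stop bar 240 mm long (its x), 20 deep, 25 high, with a grey housing 200 x 70 x 97 mm behind it (its +y). Origin: centre of the bar's underside; the bar's front face is the plane y = -10 mm, so a crate flush against it has its origin at y = -71 mm. The crate is pushed towards the reader's +y.
- crate_vial0: a short vial that already stands in one of the crate's cells (which cell changes): 30 mm in diameter, 34 mm tall, white with a black cap; stays in its cell. Origin: centre of its underside.
- crate_vial1: a short vial that already stands in one of the crate's cells (which cell changes): 30 mm in diameter, 34 mm tall, white with a black cap; stays in its cell. Origin: centre of its underside.
- crate_vial2: a short vial that already stands in one of the crate's cells (which cell changes): 30 mm in diameter, 34 mm tall, white with a black cap; stays in its cell. Origin: centre of its underside.
- bench_vial0: bystander: a short vial standing on the bench among the tall bottles, 30 mm in diameter, 40 mm tall, white with a black cap. Origin: centre of its underside.
- bench_vial1: bystander: a short vial standing on the bench among the tall bottles, 30 mm in diameter, 40 mm tall, white with a black cap. Origin: centre of its underside.
- pot: bystander: a squat sample pot standing on the bench among the tall bottles, 44 mm in diameter, 38 mm tall, white with a black lid. Origin: centre of its underside.
- cover: bystander: a flat white box cover, 100 x 100 x 18 mm, lying on the bench beyond the bottles. Origin: centre of its underside.
There are look-alikes about, which are no part of the job. What is shaped like the crate but purple is not meant.

How it is judged:
On the way:
1. the three tall bottles stand upright and released in the three empty cells, the crate still at least 50 mm short of the stop bar ((horizontal distance between bottle_a and cell0 below 0.018 m or horizontal distance between bottle_a and cell1 below 0.018 m or horizontal distance between bottle_a and cell2 below 0.018 m or horizontal distance between bottle_a and cell3 below 0.018 m or horizontal distance between bottle_a and cell4 below 0.018 m or horizontal distance between bottle_a and cell5 below 0.018 m) and angle between each of bottle_a, bottle_b, bottle_c, crate_vial0, crate_vial1, crate_vial2's own z axis and vertical below 0.12 rad and z of bottle_a in the frame of cell0 between -0.004 and 0.006 m and (horizontal distance between bottle_b and cell0 below 0.018 m or horizontal distance between bottle_b and cell1 below 0.018 m or horizontal distance between bottle_b and cell2 below 0.018 m or horizontal distance between bottle_b and cell3 below 0.018 m or horizontal distance between bottle_b and cell4 below 0.018 m or horizontal distance between bottle_b and cell5 below 0.018 m) and z of bottle_b in the frame of cell0 between -0.004 and 0.006 m and (horizontal distance between bottle_c and cell0 below 0.018 m or horizontal distance between bottle_c and cell1 below 0.018 m or horizontal distance between bottle_c and cell2 below 0.018 m or horizontal distance between bottle_c and cell3 below 0.018 m or horizontal distance between bottle_c and cell4 below 0.018 m or horizontal distance between bottle_c and cell5 below 0.018 m) and z of bottle_c in the frame of cell0 between -0.004 and 0.006 m and (horizontal distance between crate_vial0 and cell0 below 0.018 m or horizontal distance between crate_vial0 and cell1 below 0.018 m or horizontal distance between crate_vial0 and cell2 below 0.018 m or horizontal distance between crate_vial0 and cell3 below 0.018 m or horizontal distance between crate_vial0 and cell4 below 0.018 m or horizontal distance between crate_vial0 and cell5 below 0.018 m) and z of crate_vial0 in the frame of cell0 between -0.004 and 0.006 m and (horizontal distance between crate_vial1 and cell0 below 0.018 m or horizontal distance between crate_vial1 and cell1 below 0.018 m or horizontal distance between crate_vial1 and cell2 below 0.018 m or horizontal distance between crate_vial1 and cell3 below 0.018 m or horizontal distance between crate_vial1 and cell4 below 0.018 m or horizontal distance between crate_vial1 and cell5 below 0.018 m) and z of crate_vial1 in the frame of cell0 between -0.004 and 0.006 m and (horizontal distance between crate_vial2 and cell0 below 0.018 m or horizontal distance between crate_vial2 and cell1 below 0.018 m or horizontal distance between crate_vial2 and cell2 below 0.018 m or horizontal distance between crate_vial2 and cell3 below 0.018 m or horizontal distance between crate_vial2 and cell4 below 0.018 m or horizontal distance between crate_vial2 and cell5 below 0.018 m) and z of crate_vial2 in the frame of cell0 between -0.004 and 0.006 m and horizontal distance between bottle_a and bottle_b above 0.034 m and horizontal distance between each of bottle_a, bottle_b and bottle_c above 0.034 m and horizontal distance between each of bottle_a, bottle_b, bottle_c and crate_vial0 above 0.034 m and horizontal distance between each of bottle_a, bottle_b, bottle_c and crate_vial1 above 0.034 m and horizontal distance between each of bottle_a, bottle_b, bottle_c and crate_vial2 above 0.034 m and contact force between each of bottle_a, bottle_b, bottle_c and the fingers below 0.05 N and y of crate in the frame of reader below -0.121 m), for 0.2 s.
At the end, for the whole second after the job is handed in: Three tall bottles upright (7 degrees) on the crate's floor, one to a cell, released; short vials upright in their cells; crate flat, long side against the stop bar (gap under 5 mm, square within 0.05 rad), its middle within 30 mm of the bar's middle; all at rest ((horizontal distance between bottle_a and cell0 below 0.018 m or horizontal distance between bottle_a and cell1 below 0.018 m or horizontal distance between bottle_a and cell2 below 0.018 m or horizontal distance between bottle_a and cell3 below 0.018 m or horizontal distance between bottle_a and cell4 below 0.018 m or horizontal distance between bottle_a and cell5 below 0.018 m) and angle between each of bottle_a, bottle_b, bottle_c, crate_vial0, crate_vial1, crate_vial2's own z axis and vertical below 0.12 rad and z of bottle_a in the frame of cell0 between -0.004 and 0.006 m and (horizontal distance between bottle_b and cell0 below 0.018 m or horizontal distance between bottle_b and cell1 below 0.018 m or horizontal distance between bottle_b and cell2 below 0.018 m or horizontal distance between bottle_b and cell3 below 0.018 m or horizontal distance between bottle_b and cell4 below 0.018 m or horizontal distance between bottle_b and cell5 below 0.018 m) and z of bottle_b in the frame of cell0 between -0.004 and 0.006 m and (horizontal distance between bottle_c and cell0 below 0.018 m or horizontal distance between bottle_c and cell1 below 0.018 m or horizontal distance between bottle_c and cell2 below 0.018 m or horizontal distance between bottle_c and cell3 below 0.018 m or horizontal distance between bottle_c and cell4 below 0.018 m or horizontal distance between bottle_c and cell5 below 0.018 m) and z of bottle_c in the frame of cell0 between -0.004 and 0.006 m and (horizontal distance between crate_vial0 and cell0 below 0.018 m or horizontal distance between crate_vial0 and cell1 below 0.018 m or horizontal distance between crate_vial0 and cell2 below 0.018 m or horizontal distance between crate_vial0 and cell3 below 0.018 m or horizontal distance between crate_vial0 and cell4 below 0.018 m or horizontal distance between crate_vial0 and cell5 below 0.018 m) and z of crate_vial0 in the frame of cell0 between -0.004 and 0.006 m and (horizontal distance between crate_vial1 and cell0 below 0.018 m or horizontal distance between crate_vial1 and cell1 below 0.018 m or horizontal distance between crate_vial1 and cell2 below 0.018 m or horizontal distance between crate_vial1 and cell3 below 0.018 m or horizontal distance between crate_vial1 and cell4 below 0.018 m or horizontal distance between crate_vial1 and cell5 below 0.018 m) and z of crate_vial1 in the frame of cell0 between -0.004 and 0.006 m and (horizontal distance between crate_vial2 and cell0 below 0.018 m or horizontal distance between crate_vial2 and cell1 below 0.018 m or horizontal distance between crate_vial2 and cell2 below 0.018 m or horizontal distance between crate_vial2 and cell3 below 0.018 m or horizontal distance between crate_vial2 and cell4 below 0.018 m or horizontal distance between crate_vial2 and cell5 below 0.018 m) and z of crate_vial2 in the frame of cell0 between -0.004 and 0.006 m and horizontal distance between bottle_a and bottle_b above 0.034 m and horizontal distance between each of bottle_a, bottle_b and bottle_c above 0.034 m and horizontal distance between each of bottle_a, bottle_b, bottle_c and crate_vial0 above 0.034 m and horizontal distance between each of bottle_a, bottle_b, bottle_c and crate_vial1 above 0.034 m and horizontal distance between each of bottle_a, bottle_b, bottle_c and crate_vial2 above 0.034 m and contact force between each of bottle_a, bottle_b, bottle_c and the fingers below 0.05 N and y of crate in the frame of reader between -0.076 and -0.066 m and x of crate in the frame of reader between -0.03 and 0.03 m and angle between the x axis of crate and the x axis of reader, either way round below 0.05 rad and angle between crate's own z axis and vertical below 0.03 rad and height (world z) of crate below 0.005 m and linear speed of each of bottle_a, bottle_b, bottle_c, crate below 0.02 m/s); the robot touches nothing.
It fails at once if a bottle, or a vial in the crate, was tipped over (angle between any of bottle_a, bottle_b, bottle_c, crate_vial0, crate_vial1, crate_vial2's own z axis and vertical above 0.6 rad).
It fails at once if a bottle was dropped (fell freely by more than about 25 mm) ((linear speed of bottle_a above 0.7 m/s and contact force between bottle_a and the fingers below 0.02 N) or (linear speed of bottle_b above 0.7 m/s and contact force between bottle_b and the fingers below 0.02 N) or (linear speed of bottle_c above 0.7 m/s and contact force between bottle_c and the fingers below 0.02 N)).
It fails at once if a vial, the pot or the box cover on the bench was moved more than 30 mm or tipped (distance of any of bench_vial0, bench_vial1, pot, cover from where it was at the start of the episode above 0.03 m or angle between any of bench_vial0, bench_vial1, pot's own z axis and vertical above 0.6 rad).
It fails at once if the crate was lifted off the bench by more than 15 mm or tilted by more than 0.2 rad (height (world z) of crate above 0.015 m or angle between crate's own z axis and vertical above 0.2 rad).
It also fails if it takes over 72 s, if anything falls off the work surface, if the arm or the gripper's body presses on something with over 40 N, if the wrist force passes 120 N, or if a joint passes its speed limit or range.

## Working session

There is one attempt and no reset: what is moved stays moved. The work goes in short steps, Python scripts to look and compute and a tool call to move; the robot and the scene stay as the last step left them, time stands still between calls to the robot, and variables do not carry over. Pictures are saved under pics/ and viewed, at most 10 in all, crops included, and the job is handed in when it is done.

Besides the shell and the picture viewer there is one more tool, called after "Call:" as name(argument=value, ...) on one line, values as JSON. carry_out: Moves the arm, as the interface text tells. Its arguments: {"type":"object","properties":{"deltas":{"type":"array","items":{"type":"array","items":{"type":"number"}}},"force":{"type":"number"}},"required":["deltas"]}

```bash
mkdir -p pics; cat > h.py <<'E'
import numpy as np, cv2
from workcell import manip, camera, ticket, boxes_of, outline_of
from scipy.spatial.transform import Rotation as Ro
def save(c,n): cv2.imwrite('pics/'+n+'.png',c['img'][:,:,::-1])
def f(c): return 192/np.tan(np.radians(c['vertical_fov'])/2)
def pts(c,m=None):
    d=c['depth']; v,u=np.nonzero((d>0) if m is None else (d>0)&m); z=d[v,u]
    P=np.c_[(u-c['cx'])/f(c)*z,(v-c['cy'])/f(c)*z,z]
    return (P-c['t'])@c['R'],u,v
def proj(c,X):
    p=c['R']@np.array(X)+c['t']; return p[:2]/p[2]*f(c)+[c['cx'],c['cy']]
E
python3 - <<'E'
from h import *
o=manip.get_obs(); print({k:np.round(v,3) for k,v in o.items()})
print(Ro.from_quat(o['ee_rot']).as_matrix().round(3))
for n in ('top','scene'):
    c=camera(n); save(c,n)
    print(n,c['vertical_fov'],(-c['R'].T@c['t']).round(3))
    for q in ('bottle_a','crate','reader','crate_vial0','bench_vial0','pot','cover'):
        for b in boxes_of(q,c): print(q,round(b['conf'],2),np.round(b['position'],3),proj(c,b['position']).round())
E
```

```text
{'clock': np.float64(0.0), 'joint_pos': array([-1.322,  0.333, -0.065,  1.461,  0.022,  1.35 , -0.089]), 'joint_velocities': array([-0.001, -0.001, -0.001,  0.002,  0.001, -0.001, -0.001]), 'tau': array([ 0.0000e+00, -6.2543e+01,  4.9000e-02, -3.9162e+01,  1.6000e-02,
        1.0000e-02, -0.0000e+00]), 'position': array([0.168, 0.602, 0.253]), 'ee_rot': array([ 0.135,  0.991, -0.001, -0.   ]), 'ft_force': array([0.145, 0.44 , 0.333]), 'torque': array([-0.014, -0.01 , -0.052]), 'grasp_force': np.float64(0.0), 'grip_width': np.float64(0.998)}
[[-0.963  0.268 -0.   ]
 [ 0.268  0.963 -0.001]
 [-0.    -0.001 -1.   ]]
top 45.17761917611652 [0.495 0.018 1.02 ]
bottle_a 0.75 [ 0.474 -0.283  0.08 ] [411. 236.]
bottle_a 0.74 [ 0.556 -0.278  0.082] [407. 195.]
bottle_a 0.72 [ 0.556 -0.182  0.08 ] [360. 196.]
bottle_a 0.36 [0.556 0.132 0.004] [209. 202.]
crate 0.81 [0.56  0.138 0.006] [207. 200.]
crate 0.56 [0.301 0.203 0.002] [179. 319.]
reader 0.97 [0.565 0.349 0.086] [ 99. 197.]
reader 0.49 [0.558 0.133 0.005] [209. 201.]
crate_vial0 0.69 [0.559 0.162 0.039] [194. 200.]
crate_vial0 0.48 [0.49
[... 365 characters left out ...]
_a 0.68 [ 0.483 -0.292  0.06 ] [ 95. 223.]
bottle_a 0.61 [ 0.567 -0.288  0.057] [113. 254.]
bottle_a 0.57 [ 0.572 -0.192  0.06 ] [163. 233.]
crate 0.76 [0.581 0.128 0.028] [305. 181.]
crate 0.76 [0.313 0.198 0.025] [265. 104.]
crate 0.43 [ 0.569 -0.283  0.057] [116. 254.]
reader 0.68 [0.591 0.34  0.071] [388. 133.]
crate_vial0 0.59 [0.563 0.161 0.038] [312. 166.]
crate_vial0 0.58 [0.5   0.175 0.037] [301. 148.]
crate_vial0 0.54 [0.498 0.114 0.038] [278. 157.]
bench_vial0 0.77 [ 0.47  -0.173  0.035] [152. 202.]
bench_vial0 0.68 [ 0.641 -0.176  0.037] [188. 262.]
pot 0.82 [ 0.645 -0.274  0.039] [139. 288.]
cover 0.64 [ 0.787 -0.102  0.016] [266. 310.]
cover 0.49 [0.563 0.162 0.042] [313. 165.]
```

```bash
python3 - <<'E'
from h import *
c=camera('top')
i=cv2.resize(c['img'][:,:,::-1],None,fx=1.5,fy=1.5); cv2.imwrite('pics/top2.png',i)
P,u,v=pts(c); col=c['img'][v,u].astype(int)
# tops: refine caps
for x,y,h in [(.474,-.283,.082),(.556,-.278,.082),(.556,-.182,.082),(.559,.162,.04),(.491,.113,.04),(.501,.174,.04),(.457,-.167,.04),(.629,-.171,.04),(.635,-.272,.038)]:
    m=(np.hypot(P[:,0]-x,P[:,1]-y)<.03)&(abs(P[:,2]-h)<.009)
    a=P[m,:2]; 
    r=(a.min(0)+a.max(0))/2; print('cap',r.round(4),(np.ptp(a,axis=0)).round(3),P[m,2].mean().round(3))
# crate rim
m=(abs(P[:,2]-.042)<.006)&(col.min(1)>110)&(abs(P[:,0]-.56)<.15)&(abs(P[:,1]-.135)<.11)
r=cv2.minAreaRect((P[m,:2]*1000).astype(np.float32)); print('crate',r,m.sum())
m=(abs(P[:,2]-.025)<.006)&(abs(P[:,1]-.29)<.06)&(abs(P[:,0]-.56)<.18)
r=cv2.minAreaRect((P[m,:2]*1000).astype(np.float32)); print('bar',r,m.sum())
m=(abs(P[:,2]-.097)<.01)&(P[:,1]>.25)&(abs(P[:,0]-.56)<.15)
r=cv2.minAreaRect((P[m,:2]*1000).astype(np.float32)); print('housing',r,m.sum())
E
```

```text
cap [ 0.4749 -0.2873] [0.028 0.029] 0.082
cap [ 0.5579 -0.2851] [0.029 0.03 ] 0.082
cap [ 0.5603 -0.1907] [0.029 0.03 ] 0.082
cap [0.56   0.1625] [0.058 0.059] 0.039
cap [0.4907 0.1078] [0.057 0.045] 0.04
cap [0.5006 0.1742] [0.058 0.059] 0.039
cap [ 0.4632 -0.172 ] [0.028 0.029] 0.039
cap [ 0.6349 -0.1724] [0.029 0.029] 0.04
cap [ 0.6376 -0.2735] [0.042 0.043] 0.038
crate ((553.436767578125, 137.75558471679688), (122.44530487060547, 180.03274536132812), 80.61763763427734) 1080
bar ((567.9632568359375, 324.6687316894531), (23.872283935546875, 238.95947265625), 86.09366607666016) 1163
housing ((570.237548828125, 368.23675537109375), (69.35801696777344, 209.69020080566406), 85.7768783569336) 3287
```

View pics/top2.png

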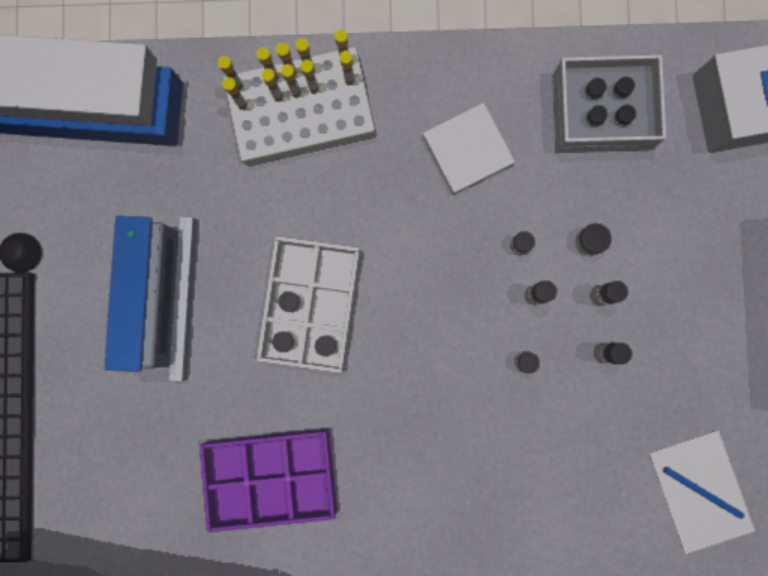

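The white crate is at about (308,305) px in the enlarged picture, with empty cells at top-left, top-right and middle-right; the purple one at (268,480) is the decoy. The three tall bottles are at (613,293), (617,353) and (543,292); the shorter vials at (523,243) and (527,362) and the pot at (595,239) are bystanders. The tall ones are the only tops reading 82 mm in depth. I'll confirm them with one crop while starting the approach.

```bash
python3 - <<'E'
import cv2
i=cv2.imread('pics/scene.png')[130:320,60:340]; cv2.imwrite('pics/crop.png',cv2.resize(i,None,fx=2.8,fy=2.8,interpolation=cv2.INTER_CUBIC))
E
```

```text
(no output)
```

View pics/crop.png

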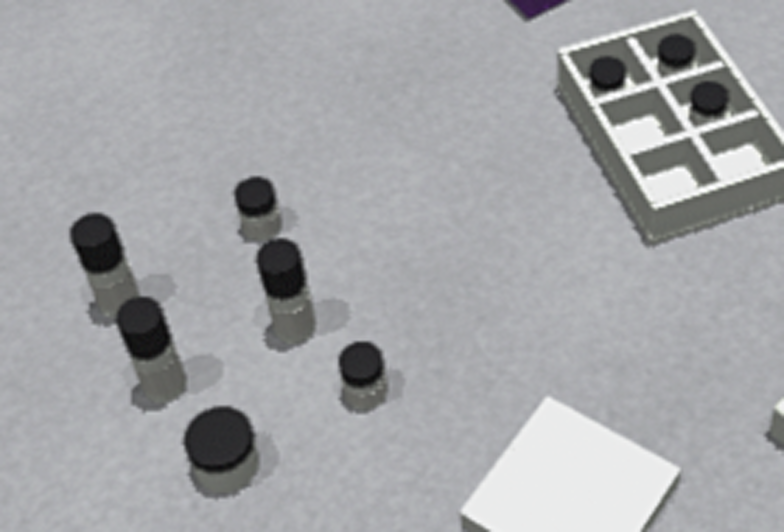

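Call:
carry_out(deltas=[[-0.25,-0.25,0,0.33,1],[-0.5,-0.5,0,0.66,1],[-0.75,-0.75,0,1,1],[-1,-1,0,1,1],[-1,-1,0,1,1]], force=30)

```text
clock: 1.48
position: [0.2748, 0.4141, 0.2539]
ee_rot: [0.39, 0.921, 0.0, 0.0]
ft_force: [-0.0, -0.7, 0.5]
grip_width: 1.002
grasp_force: 0.0
```

The crop shows the tall bottles at (98,265), (152,350) and (285,290). The vials are at (255,205) and (362,375) and the pot at (220,450). The white crate at the upper right has three vials and three empty cells, which matches the depth readings.

Call:
carry_out(deltas=[[-0.35,-0.12,0,0,1],[-0.7,-0.24,0,0,1],[-1,-0.36,0,0,1]])

```text
clock: 1.85
position: [0.339, 0.2712, 0.2535]
ee_rot: [0.387, 0.922, 0.0, 0.0]
ft_force: [1.5, 0.2, -0.0]
grip_width: 0.997
grasp_force: 0.0
```

Call:
carry_out(deltas=[[-0.35,-0.12,0,0,1],[-0.7,-0.24,0,0,1],[-1,-0.36,0,0,1]])

```text
clock: 2.22
position: [0.4056, 0.1262, 0.2536]
ee_rot: [0.387, 0.922, 0.0, 0.0]
ft_force: [-0.4, 0.4, -0.7]
grip_width: 1.002
grasp_force: 0.0
```

Call:
carry_out(deltas=[[-0.35,-0.12,0.1,0,1],[-0.7,-0.24,0.2,0,1],[-1,-0.36,0.3,0,1]])

```text
clock: 2.6
position: [0.4723, -0.0187, 0.2083]
ee_rot: [0.387, 0.922, 0.0, 0.001]
ft_force: [0.5, 1.7, -0.4]
grip_width: 0.995
grasp_force: 0.0
```

Call:
carry_out(deltas=[[-0.35,-0.12,0.1,0,1],[-0.7,-0.24,0.2,0,1],[-1,-0.36,0.3,0,1],[-1,-0.36,0.3,0,1],[-1,-0.36,0.3,0,1]])

```text
clock: 3.22
position: [0.538, -0.1614, 0.1631]
ee_rot: [0.387, 0.922, 0.0, -0.0]
ft_force: [-0.3, 0.2, 0.4]
grip_width: 1.003
grasp_force: 0.0
```

```bash
cat >> h.py <<'E'
def go(X):
    "fractions tx,ty,tz from the measured pose to the world TCP target X"
    o=manip.get_obs(); R=Ro.from_quat(o['ee_rot']).as_matrix(); y=R[:,1]
    print(o['clock'].round(2),o['position'].round(4),'yaw_y',np.degrees(np.arctan2(y[1],y[0])).round(1),'tilt',np.degrees(np.arccos(-R[2,2])).round(2),'frac',(R.T@(np.array(X)-o['position'])/.15).round(3), 'J',o['joint_pos'].round(2))
E
python3 -c "
from h import *
go([.5603,-.1907,.068])
c=camera('wrist'); save(c,'w1')
for b in boxes_of('bottle_a',c): print(b['conf'],b['position'])"
```

```text
Traceback (most recent call last):
  File "h.py", line 15, in go
    print(o['clock'].round(2),o['position'].round(4),'yaw_y',np.degrees(np.arctan2(y[1],y[0])).round(1),'tilt',np.degrees(np.arccos(-R[2,2])).round(2),'frac',(R.T@(np.array(X)-o['position'])/.15).round(3), 'J',o['joint_pos'].round(2))
          ^^^^^^^^^^^^^^^^
AttributeError: 'float' object has no attribute 'round'
```

```bash
sed -i "s/o\['clock'\].round(2)/round(o['clock'],2)/" h.py
python3 -c "
from h import *
go([.5603,-.1907,.068])
c=camera('wrist'); save(c,'w1')
for b in boxes_of('bottle_a',c): print(b['conf'],b['position'])"
```

```text
3.23 [ 0.538  -0.1614  0.1631] yaw_y 44.5 tilt 0.03 frac [-0.244 -0.03   0.634] J [-0.45  0.33  0.79  1.78 -0.25  1.14  1.2 ]
0.92 [0.5558, -0.1877, 0.0832]
0.84 [0.5477, -0.277, 0.0597]
0.61 [0.477, -0.2782, 0.0625]
```

Call:
carry_out(deltas=[[-0.12,-0.02,0,0,1],[-0.24,-0.03,0.1,0,1],[-0.24,-0.03,0.3,0,1],[-0.24,-0.03,0.5,0,1],[-0.24,-0.03,0.63,0,1],[-0.24,-0.03,0.63,0,0],[-0.24,-0.03,0.63,0,-1],[-0.24,-0.03,0.63,0,-1],[-0.24,-0.03,0.63,0,-1],[-0.24,-0.03,0.63,0,-1]], force=30)

```text
clock: 4.58
position: [0.5604, -0.1914, 0.0699]
ee_rot: [0.387, 0.922, 0.0, 0.001]
ft_force: [-1.1, 0.2, 6.1]
grip_width: 0.342
grasp_force: 29.4
```

Call:
carry_out(deltas=[[0,0,-0.15,0,-1],[0,0,-0.4,0,-1],[0,0,-0.72,0,-1],[0.2,0.3,-0.75,0,-1],[0.4,0.55,-0.75,0,-1],[0.6,0.8,-0.75,0,-1],[0.7,0.94,-0.75,0,-1]])

```text
clock: 5.45
position: [0.5871, -0.0142, 0.1814]
ee_rot: [0.386, 0.923, 0.001, -0.0]
ft_force: [0.6, 0.2, -1.3]
grip_width: 0.344
grasp_force: 29.9
```

Call:
carry_out(deltas=[[0.2,0.3,0,0,-1],[0.4,0.55,0,0,-1],[0.6,0.8,0,0,-1],[0.7,0.94,0,0,-1],[0.7,0.94,0,0,-1],[0.7,0.94,0,0,-1]])

```text
clock: 6.2
position: [0.6143, 0.1541, 0.1814]
ee_rot: [0.388, 0.922, -0.0, 0.0]
ft_force: [0.3, -0.5, -0.1]
grip_width: 0.344
grasp_force: 29.9
```

```bash
python3 -c "
from h import *
go([.6153,.1569,.0759])
print(manip.get_obs()['grasp_force'],manip.get_obs()['ft_force'])
c=camera('wrist'); save(c,'w2')
for q in ('bottle_a','crate','crate_vial0'):
  for b in boxes_of(q,c): print(q,b['conf'],b['position'])
c=camera('scene'); cv2.imwrite('pics/s2.png',cv2.resize(c['img'][100:280,180:440,::-1],None,fx=2.8,fy=2.8))"
```

```text
6.2 [0.6143 0.1541 0.1814] yaw_y 44.3 tilt 0.06 frac [0.01  0.018 0.704] J [-0.83  0.46  0.68  1.56 -0.3   1.23  0.68]
29.883803129196167 [ 0.32042352 -0.45058531 -0.08419475]
bottle_a 0.68 [0.5487, -0.2786, 0.0839]
bottle_a 0.67 [0.4756, -0.2772, 0.0313]
bottle_a 0.57 [0.606, 0.1574, 0.1946]
crate 0.98 [0.553, 0.1401, 0.0108]
crate 0.79 [0.332, 0.1319, 0.0194]
crate 0.25 [0.5494, -0.2788, 0.0825]
crate_vial0 0.96 [0.5017, 0.1742, 0.0408]
crate_vial0 0.84 [0.498, 0.1185, 0.0363]
crate_vial0 0.67 [0.5552, 0.1648, 0.04]
crate_vial0 0.43 [0.6181, 0.3334, 0.0773]
```

View pics/s2.png

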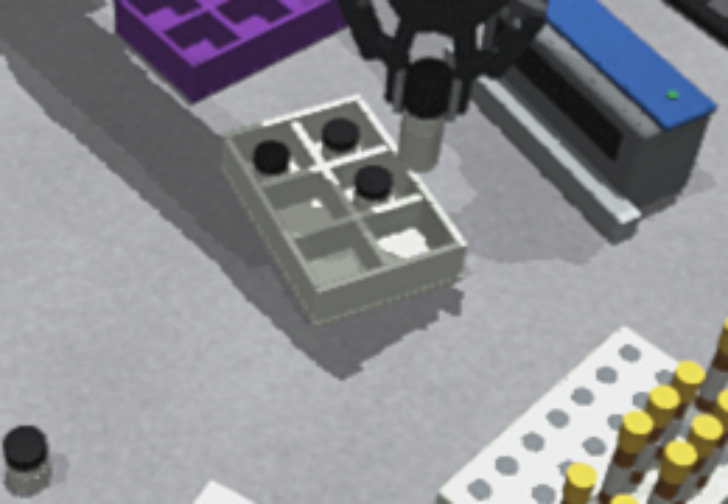

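View pics/w2.png

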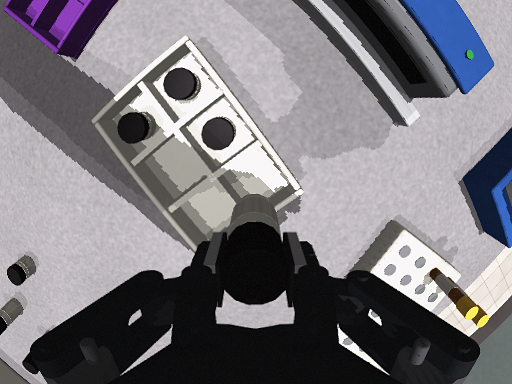

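The bottle hangs upright at (420,115) in the scene crop, over cell 5 at (410,235). The wrist view agrees, so I'll lower it gently.

Call:
carry_out(deltas=[[0.01,0.02,0.15,0,-1],[0.01,0.02,0.35,0,-1],[0.01,0.02,0.52,0,-1],[0.01,0.02,0.62,0,-1],[0.01,0.02,0.68,0,-1],[0.01,0.02,0.7,0,-1],[0.01,0.02,0.7,0,-1],[0.01,0.02,0.7,0,-1]])

```text
clock: 7.45
position: [0.6156, 0.1594, 0.077]
ee_rot: [0.387, 0.922, 0.0, 0.0]
ft_force: [-0.1, -0.1, -0.9]
grip_width: 0.346
grasp_force: 29.9
```

Call:
carry_out(deltas=[[0,0,0.01,0,-1],[0,0,0.01,0,-0.2],[0,0,0.01,0,0.2],[0,0,0.01,0,0.4],[0,0,0.01,0,0.4],[0,0,-0.2,0,0.4],[0,0,-0.5,0,0.6],[0,0,-0.7,0,1]])

```text
clock: 8.45
position: [0.6156, 0.1592, 0.1834]
ee_rot: [0.387, 0.922, 0.001, 0.001]
ft_force: [0.4, 0.4, 0.2]
grip_width: 0.986
grasp_force: 0.0
```

```bash
python3 -c "
from h import *
go([.5579,-.2851,.18])
c=camera('top'); cv2.imwrite('pics/t3.png',cv2.resize(c['img'][100:290,60:300,::-1],None,fx=3,fy=3))
P,u,v=pts(c)
m=(np.hypot(P[:,0]-.615,P[:,1]-.157)<.03)&(P[:,2]>.078)&(P[:,2]<.1)
print((P[m].min(0)+P[m].max(0))/2,np.ptp(P[m],axis=0))
col=c['img'][v,u].astype(int)
m=(abs(P[:,2]-.042)<.006)&(col.min(1)>110)&(abs(P[:,0]-.56)<.15)&(abs(P[:,1]-.135)<.11)
print(cv2.minAreaRect((P[m,:2]*1000).astype(np.float32)))"
```

```text
8.45 [0.6156 0.1592 0.1834] yaw_y 44.4 tilt 0.09 frac [-1.846 -2.348  0.02 ] J [-0.83  0.46  0.68  1.55 -0.3   1.23  0.67]
[0.62909972 0.15495604 0.0887246 ] [0. 0. 0.]
((551.8574829101562, 130.646728515625), (106.17802429199219, 179.22251892089844), 80.15583801269531)
```

Call:
carry_out(deltas=[[-0.24,-0.3,0,0,1],[-0.45,-0.57,0,0,1],[-0.62,-0.78,0,0,1]])

```text
clock: 8.88
position: [0.5963, 0.0086, 0.1813]
ee_rot: [0.388, 0.922, 0.0, 0.0]
ft_force: [0.4, 0.4, -0.0]
grip_width: 1.002
grasp_force: 0.0
```

Call:
carry_out(deltas=[[-0.24,-0.3,0,0,1],[-0.45,-0.57,0,0,1],[-0.62,-0.78,0,0,1]])

```text
clock: 9.25
position: [0.5776, -0.1397, 0.1813]
ee_rot: [0.388, 0.922, 0.0, 0.0]
ft_force: [0.7, 0.3, -0.1]
grip_width: 0.999
grasp_force: 0.0
```

Call:
carry_out(deltas=[[-0.24,-0.3,0,0,1],[-0.45,-0.57,0.1,0,1],[-0.61,-0.78,0.25,0,1],[-0.61,-0.78,0.25,0,1],[-0.61,-0.78,0.25,0,1]])

```text
clock: 9.88
position: [0.5591, -0.284, 0.1437]
ee_rot: [0.387, 0.922, 0.0, -0.0]
ft_force: [0.9, 0.1, -0.2]
grip_width: 1.001
grasp_force: 0.0
```

```bash
python3 -c "
from h import *
go([.5579,-.2851,.068])
c=camera('top'); cv2.imwrite('pics/t3.png',cv2.resize(c['img'][100:290,60:300,::-1],None,fx=3,fy=3))
P,u,v=pts(c)
m=(np.hypot(P[:,0]-.615,P[:,1]-.157)<.03)&(P[:,2]>.078)&(P[:,2]<.1)
print((P[m].min(0)+P[m].max(0))/2,np.ptp(P[m],axis=0))
col=c['img'][v,u].astype(int)
m=(abs(P[:,2]-.042)<.006)&(col.min(1)>110)&(abs(P[:,0]-.56)<.15)&(abs(P[:,1]-.135)<.11)
print(cv2.minAreaRect((P[m,:2]*1000).astype(np.float32)))"
```

```text
9.88 [ 0.5591 -0.284   0.1437] yaw_y 44.4 tilt 0.03 frac [ 0.    -0.011  0.505] J [-0.18  0.51  0.78  1.62 -0.38  1.17  1.46]
[0.61557008 0.15959875 0.08485769] [0.02802206 0.02888709 0.01369929]
((553.3314208984375, 137.5938720703125), (122.5420150756836, 179.85008239746094), 80.49321746826172)
```

View pics/t3.png

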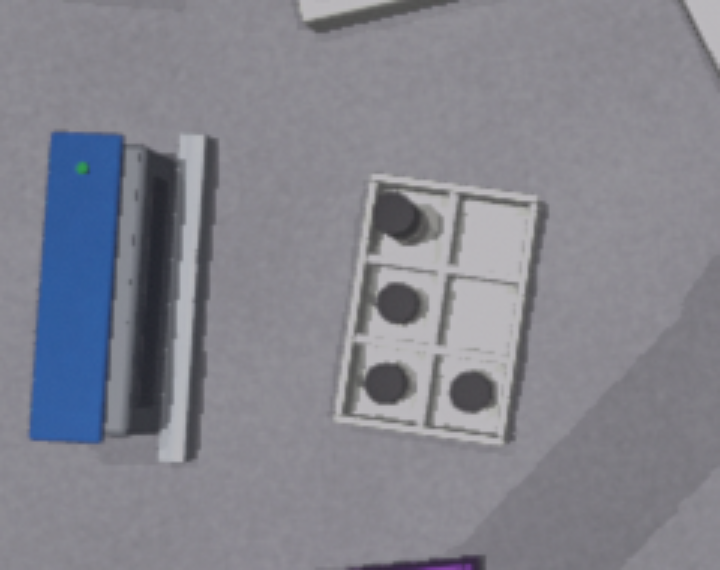

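The bottle stands in the top-left cell at (400,213), about 3 mm off centre, and the crate hasn't moved. Next is the second bottle.

Call:
carry_out(deltas=[[0,-0.01,0.15,0,1],[0,-0.01,0.35,0,1],[0,-0.01,0.5,0,1],[0,-0.01,0.5,0,0],[0,-0.01,0.5,0,-1],[0,-0.01,0.5,0,-1],[0,-0.01,0.5,0,-1],[0,-0.01,0.5,0,-1]])

```text
clock: 10.92
position: [0.5584, -0.2859, 0.0699]
ee_rot: [0.387, 0.922, 0.0, 0.001]
ft_force: [-1.2, 0.6, 6.3]
grip_width: 0.343
grasp_force: 30.8
```

Call:
carry_out(deltas=[[0,0,-0.15,0,-1],[0,0,-0.4,0,-1],[0,0,-0.72,0,-1],[0.2,0.25,-0.75,0,-1],[0.4,0.5,-0.75,0,-1],[0.54,0.68,-0.75,0,-1]])

```text
clock: 11.68
position: [0.5742, -0.1541, 0.1827]
ee_rot: [0.387, 0.922, 0.001, 0.0]
ft_force: [-0.2, -0.4, -0.2]
grip_width: 0.341
grasp_force: 30.6
```

Call:
carry_out(deltas=[[0.2,0.25,0,0,-1],[0.4,0.5,0,0,-1],[0.54,0.67,0,0,-1]])

```text
clock: 12.05
position: [0.5892, -0.0257, 0.1826]
ee_rot: [0.386, 0.922, 0.001, 0.0]
ft_force: [0.6, 0.4, -0.4]
grip_width: 0.344
grasp_force: 30.6
```

Call:
carry_out(deltas=[[0.2,0.25,0,0,-1],[0.4,0.5,0,0,-1],[0.53,0.67,0,0,-1],[0.53,0.67,0,0,-1],[0.53,0.67,0,0,-1],[0.53,0.67,0,0,-1]])

```text
clock: 12.8
position: [0.6051, 0.0974, 0.1819]
ee_rot: [0.388, 0.922, 0.0, 0.0]
ft_force: [0.2, -0.1, -1.4]
grip_width: 0.339
grasp_force: 30.6
```

```bash
python3 -c "
from h import *
go([.6059,.0997,.0759])"
```

```text
12.8 [0.6051 0.0974 0.1819] yaw_y 44.3 tilt 0.03 frac [0.008 0.014 0.707] J [-0.79  0.42  0.71  1.62 -0.29  1.21  0.76]
```

Call:
carry_out(deltas=[[0,0,0.15,0,-1],[0,0,0.35,0,-1],[0,0,0.52,0,-1],[0,0,0.62,0,-1],[0,0,0.68,0,-1],[0,0,0.7,0,-1],[0,0,0.71,0,-1],[0,0,0.71,0,-1],[0,0,0.71,0,-1]])

```text
clock: 13.92
position: [0.6056, 0.0987, 0.0759]
ee_rot: [0.387, 0.922, 0.0, 0.0]
ft_force: [-2.3, -1.9, 6.4]
grip_width: 0.342
grasp_force: 31.5
```

Call:
carry_out(deltas=[[0,0,0,0,-0.2],[0,0,0,0,0.2],[0,0,0,0,0.4],[0,0,0,0,0.4],[0,0,-0.2,0,0.4],[0,0,-0.5,0,0.6],[0,0,-0.7,0,1]])

```text
clock: 14.8
position: [0.6055, 0.0988, 0.1818]
ee_rot: [0.387, 0.922, 0.001, 0.001]
ft_force: [-0.5, -1.3, 0.0]
grip_width: 0.98
grasp_force: 0.0
```

Call:
carry_out(deltas=[[-0.15,-0.3,0,0,1],[-0.3,-0.6,0,0,1],[-0.41,-0.81,0,0,1]])

```text
clock: 15.18
position: [0.5605, -0.0324, 0.18]
ee_rot: [0.388, 0.922, 0.0, 0.0]
ft_force: [0.7, 0.5, -0.4]
grip_width: 0.999
grasp_force: 0.0
```

Call:
carry_out(deltas=[[-0.15,-0.3,0,0,1],[-0.3,-0.6,0,0,1],[-0.41,-0.81,0,0,1]])

```text
clock: 15.55
position: [0.5166, -0.1613, 0.18]
ee_rot: [0.388, 0.922, 0.0, 0.0]
ft_force: [0.8, -0.4, -0.6]
grip_width: 0.999
grasp_force: 0.0
```

Call:
carry_out(deltas=[[-0.15,-0.3,0,0,1],[-0.3,-0.6,0.1,0,1],[-0.4,-0.8,0.25,0,1],[-0.4,-0.8,0.25,0,1],[-0.4,-0.8,0.25,0,1]])

```text
clock: 16.18
position: [0.4744, -0.2853, 0.1425]
ee_rot: [0.387, 0.922, 0.0, 0.0]
ft_force: [0.4, 0.1, -0.0]
grip_width: 0.999
grasp_force: 0.0
```

```bash
python3 -c "
from h import *
go([.4749,-.2873,.068])
c=camera('top')
P,u,v=pts(c)
for x,y in ((.615,.159),(.606,.099)):
  m=(np.hypot(P[:,0]-x,P[:,1]-y)<.025)&(P[:,2]>.08)&(P[:,2]<.1)
  print((P[m].min(0)+P[m].max(0))/2,np.ptp(P[m],axis=0))
col=c['img'][v,u].astype(int)
m=(abs(P[:,2]-.042)<.006)&(col.min(1)>110)&(abs(P[:,0]-.56)<.15)&(abs(P[:,1]-.135)<.11)
print(cv2.minAreaRect((P[m,:2]*1000).astype(np.float32)))"
```

```text
16.18 [ 0.4744 -0.2853  0.1425] yaw_y 44.4 tilt 0.02 frac [-0.012 -0.007  0.496] J [-0.27  0.36  0.87  1.82 -0.3   1.1   1.49]
[0.61544792 0.15974415 0.08678734] [0.02841557 0.02851801 0.01288796]
[0.6051306  0.09823756 0.08752295] [0.0287583  0.02861019 0.01370219]
((553.4797973632812, 137.53314208984375), (122.30095672607422, 180.11248779296875), 80.59148406982422)
```

Call:
carry_out(deltas=[[-0.01,-0.01,0.15,0,1],[-0.01,-0.01,0.35,0,1],[-0.01,-0.01,0.49,0,1],[-0.01,-0.01,0.49,0,0],[-0.01,-0.01,0.49,0,-1],[-0.01,-0.01,0.49,0,-1],[-0.01,-0.01,0.49,0,-1],[-0.01,-0.01,0.49,0,-1]])

```text
clock: 17.23
position: [0.4746, -0.2882, 0.0697]
ee_rot: [0.387, 0.922, 0.0, 0.001]
ft_force: [-1.2, 0.4, 7.0]
grip_width: 0.341
grasp_force: 30.8
```

Call:
carry_out(deltas=[[0,0,-0.15,0,-1],[0,0,-0.4,0,-1],[0,0,-0.72,0,-1],[0.2,0.25,-0.75,0,-1],[0.4,0.5,-0.75,0,-1],[0.52,0.74,-0.75,0,-1]])

```text
clock: 17.98
position: [0.4985, -0.1527, 0.1815]
ee_rot: [0.387, 0.922, 0.001, -0.0]
ft_force: [-0.1, 0.0, -0.6]
grip_width: 0.347
grasp_force: 30.4
```

Call:
carry_out(deltas=[[0.2,0.25,0,0,-1],[0.4,0.5,0,0,-1],[0.52,0.74,0,0,-1]])

```text
clock: 18.35
position: [0.5231, -0.0191, 0.1815]
ee_rot: [0.387, 0.922, 0.001, -0.0]
ft_force: [0.5, -0.0, -0.6]
grip_width: 0.339
grasp_force: 30.4
```

Call:
carry_out(deltas=[[0.2,0.25,0,0,-1],[0.4,0.5,0,0,-1],[0.51,0.73,0,0,-1],[0.51,0.73,0,0,-1],[0.51,0.73,0,0,-1],[0.51,0.73,0,0,-1]])

```text
clock: 19.1
position: [0.5478, 0.1088, 0.1814]
ee_rot: [0.388, 0.922, 0.0, -0.0]
ft_force: [0.9, 0.7, -1.2]
grip_width: 0.338
grasp_force: 30.4
```

```bash
python3 -c "
from h import *
go([.5487,.1092,.0757])"
```

```text
19.1 [0.5478 0.1088 0.1814] yaw_y 44.3 tilt 0.0 frac [-0.002  0.006  0.705] J [-0.88  0.28  0.71  1.77 -0.2   1.17  0.66]
```

Call:
carry_out(deltas=[[0,0,0.15,0,-1],[0,0,0.35,0,-1],[0,0,0.52,0,-1],[0,0,0.62,0,-1],[0,0,0.68,0,-1],[0,0,0.7,0,-1],[0,0,0.71,0,-1],[0,0,0.71,0,-1],[0,0,0.71,0,-1]])

```text
clock: 20.23
position: [0.5483, 0.1101, 0.0757]
ee_rot: [0.387, 0.922, 0.0, 0.0]
ft_force: [-2.3, -1.6, 6.8]
grip_width: 0.338
grasp_force: 31.2
```

Call:
carry_out(deltas=[[0,0,0,0,-0.2],[0,0,0,0,0.2],[0,0,0,0,0.4],[0,0,0,0,0.4],[0,0,-0.2,0,0.4],[0,0,-0.5,0,0.4],[0,0,-0.7,0,0.4],[-0.15,-0.15,-0.7,0.33,0.4],[-0.33,-0.35,-0.7,0.66,0.4],[-0.33,-0.35,-0.7,1,0.4],[-0.33,-0.35,-0.7,1,0.4]])

```text
clock: 21.6
position: [0.545, 0.038, 0.1798]
ee_rot: [0.612, 0.791, 0.0, -0.0]
ft_force: [0.5, -0.3, -0.0]
grip_width: 0.699
grasp_force: 0.0
```

Call:
carry_out(deltas=[[0,0,0,0.33,0.4],[0,0,0,0.61,0.4],[0,0,0,0.61,0.4],[0,0,0,0.61,0.4]])

```text
clock: 22.1
position: [0.5451, 0.0385, 0.1797]
ee_rot: [0.729, 0.685, 0.0, -0.0]
ft_force: [-0.8, -0.1, -0.2]
grip_width: 0.699
grasp_force: 0.0
```

```bash
cat > chk.py <<'E'
from h import *
def chk(name=None):
    c=camera('top'); P,u,v=pts(c); col=c['img'][v,u].astype(int)
    if name: cv2.imwrite('pics/'+name+'.png',cv2.resize(c['img'][80:310,40:340,::-1],None,fx=2.5,fy=2.5))
    m=(P[:,2]>.082)&(P[:,2]<.093)&(P[:,1]>.06)&(P[:,1]<.285)&(abs(P[:,0]-.56)<.12)&(col.max(1)<90)
    print('caps',m.sum(),P[m,:2].mean(0).round(4))
    m=(abs(P[:,2]-.042)<.006)&(col.min(1)>110)&(abs(P[:,0]-.56)<.15)&(P[:,1]>.05)&(P[:,1]<.306)
    print('crate',cv2.minAreaRect((P[m,:2]*1000).astype(np.float32)),m.sum())
E
python3 -c "
from chk import *
go([.5464,.038,.04])
chk('t4')"
```

```text
22.1 [0.5451 0.0385 0.1797] yaw_y -3.5 tilt 0.0 frac [-0.003  0.009  0.932] J [-0.92  0.29  0.9   1.8  -0.24  1.17 -0.  ]
caps 121 [0.6163 0.1627]
crate ((560.9619140625, 184.3333740234375), (41.13103103637695, 181.45333862304688), 85.66648864746094) 329
```

View pics/t4.png

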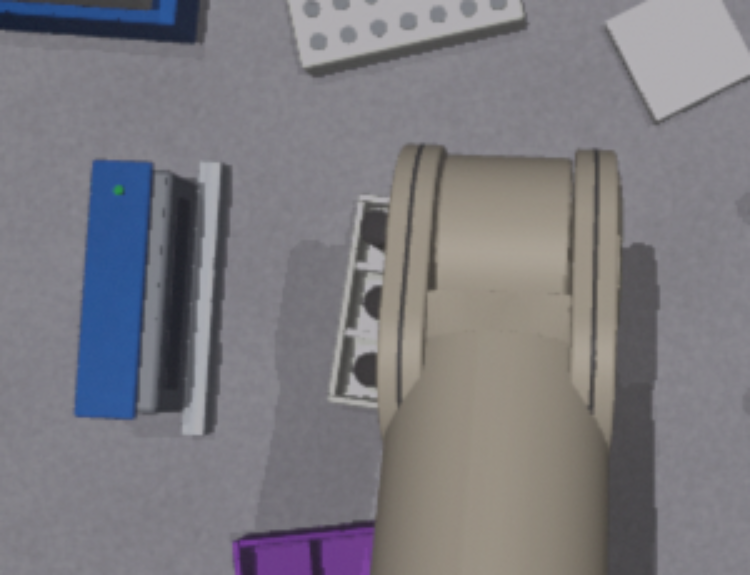

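From the top, the arm hides most of the crate (tops of cells 3–5 visible at about (370,230–370)). I'll descend behind the crate and check from the side.

Call:
carry_out(deltas=[[0,0,0.3,0,0.4],[0,0,0.6,0,0.4],[0,0,0.85,0,0.4],[0,0,0.9,0,0.4],[0,0,0.9,0,0.4]])

```text
clock: 22.78
position: [0.5455, 0.0379, 0.0455]
ee_rot: [0.73, 0.683, 0.0, 0.0]
ft_force: [0.3, -0.4, 0.0]
grip_width: 0.694
grasp_force: 0.0
```

```bash
python3 -c "
from h import *
go([.5464,.038,.045])
c=camera('scene'); cv2.imwrite('pics/s5.png',cv2.resize(c['img'][90:280,180:440,::-1],None,fx=2.8,fy=2.8))"
```

```text
22.77 [0.5455 0.0379 0.0455] yaw_y -3.8 tilt 0.02 frac [0.001 0.006 0.003] J [-0.8   0.48  0.79  1.91 -0.43  0.92  0.12]
```

View pics/s5.png

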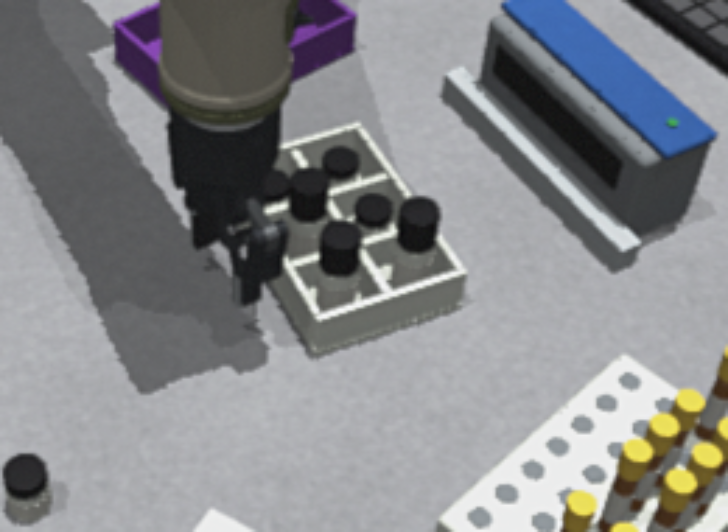

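The scene crop shows all three tall bottles upright in their cells at (340,260), (310,205) and (418,235), and the gripper sits behind the crate. Now the slow push.

Call:
carry_out(deltas=[[0.05,0,0,0,0.4],[0.1,0,0,0,0.4],[0.13,0,0,0,0.4],[0.16,0,0,0,0.4],[0.2,0,0,0,0.4],[0.24,0,0,0,0.4],[0.28,0,0,0,0.4],[0.32,0,0,0,0.4],[0.36,0,0,0,0.4],[0.4,0,0,0,0.4],[0.44,0,0,0,0.4],[0.48,0,0,0,0.4],[0.52,0,0,0,0.4],[0.56,0,0,0,0.4],[0.6,0,0,0,0.4],[0.64,0,0,0,0.4],[0.68,0,0,0,0.4],[0.72,0,0,0,0.4]])

```text
clock: 25.08
position: [0.5522, 0.1456, 0.0449]
ee_rot: [0.731, 0.683, -0.0, 0.0]
ft_force: [-0.1, -5.4, 4.4]
grip_width: 0.702
grasp_force: 3.1
```

```bash
python3 -c "
from chk import *
go([.578,.1818,.045])
o=manip.get_obs(); print(o['ft_force'].round(1))
chk()
c=camera('scene'); cv2.imwrite('pics/s6.png',cv2.resize(c['img'][90:280,180:440,::-1],None,fx=2.8,fy=2.8))"
```

```text
25.07 [0.5522 0.1456 0.0449] yaw_y -3.9 tilt 0.05 frac [ 0.253  0.156 -0.001] J [-0.95  0.53  0.76  1.85 -0.44  0.94 -0.06]
[-0.1 -5.4  4.4]
caps 0 [nan nan]
crate ((0.0, 0.0), (0.0, 0.0), 0.0) 0chk.py:6: RuntimeWarning: Mean of empty slice.
  print('caps',m.sum(),P[m,:2].mean(0).round(4))
  ret = um.true_divide(
```

View pics/s6.png

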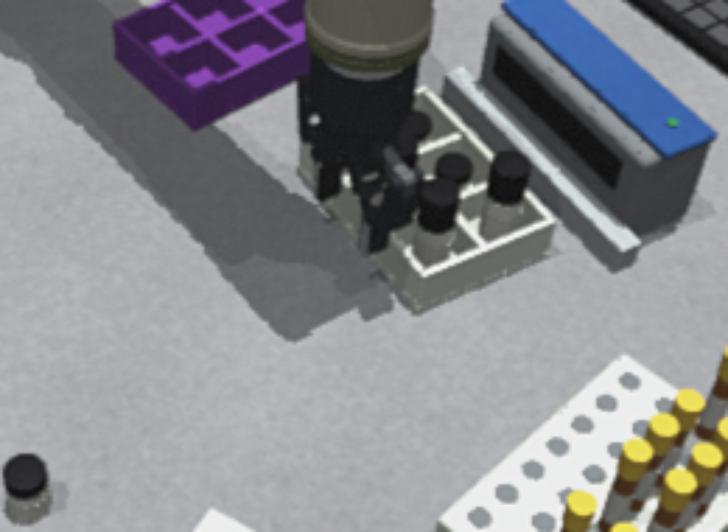

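The crate at (470,230) has squared up to the bar with about 35 mm left, and the bottles are upright. I'll continue slowly.

Call:
carry_out(deltas=[[0.03,0,0,0,0.4],[0.06,0,0,0,0.4],[0.09,0,0,0,0.4],[0.12,0,0,0,0.4],[0.15,0,0,0,0.4],[0.17,0,0,0,0.4],[0.19,0,0,0,0.4],[0.2,0,0,0,0.4]])

```text
clock: 26.18
position: [0.5541, 0.1754, 0.0447]
ee_rot: [0.731, 0.683, -0.0, -0.0]
ft_force: [-0.6, -5.6, 4.0]
grip_width: 0.7
grasp_force: 2.9
```

Call:
carry_out(deltas=[[0.01,0,0,0,0.4],[0.02,0,0,0,0.4],[0.03,0,0,0,0.4],[0.03,0,0,0,0.4]])

```text
clock: 26.68
position: [0.5545, 0.18, 0.0447]
ee_rot: [0.731, 0.683, -0.0, -0.0]
ft_force: [0.1, -4.8, 3.7]
grip_width: 0.694
grasp_force: 2.4
```

Call:
carry_out(deltas=[[0.01,0,0,0,0.4],[0.02,0,0,0,0.4],[0.02,0,0,0,0.4],[0.02,0,0,0,0.4]])

```text
clock: 27.18
position: [0.5546, 0.182, 0.0447]
ee_rot: [0.731, 0.682, -0.001, 0.0]
ft_force: [-1.4, -8.6, 4.8]
grip_width: 0.704
grasp_force: 3.9
```

Call:
carry_out(deltas=[[0.01,0,0,0,0.4],[0.02,0,0,0,0.4],[0.02,0,0,0,0.4],[0.02,0,0,0,0.4]])

```text
clock: 27.68
position: [0.5545, 0.1822, 0.0447]
ee_rot: [0.732, 0.682, -0.002, 0.001]
ft_force: [-3.9, -16.2, 9.3]
grip_width: 0.698
grasp_force: 8.2
```

The force rose to 16 N with almost no motion, so the crate is against the bar. I'll back off and check.

Call:
carry_out(deltas=[[-0.05,0,0,0,0.4],[-0.1,0,0,0,0.4],[-0.3,0,0,0,0.4],[-0.6,0,-0.3,0,0.4],[-0.8,0,-0.7,0,0.4],[-1,0,-1,0,0.4],[-1,0,-1,0,0.4]])

```text
clock: 28.55
position: [0.5467, 0.0341, 0.1985]
ee_rot: [0.732, 0.681, 0.003, 0.001]
ft_force: [-0.4, 0.2, -0.7]
grip_width: 0.701
grasp_force: 0.0
```

Call:
carry_out(deltas=[[-0.4,0,0,0,0.4],[-0.7,0,0,0,0.4],[-1,0,0,0,0.4],[-1,0,0,0,0.4],[-1,0,0,0,0.4]])

```text
clock: 29.18
position: [0.5349, -0.1117, 0.1939]
ee_rot: [0.73, 0.683, -0.0, -0.001]
ft_force: [0.4, -0.8, 0.7]
grip_width: 0.703
grasp_force: 0.0
```

```bash
python3 -c "
from chk import *
c=camera('top'); P,u,v=pts(c); col=c['img'][v,u].astype(int)
cv2.imwrite('pics/t7.png',cv2.resize(c['img'][100:300,40:300,::-1],None,fx=2.8,fy=2.8))
m=(abs(P[:,2]-.042)<.006)&(col.min(1)>110)&(abs(P[:,0]-.56)<.15)&(P[:,1]>.15)&(P[:,1]<.33)
print('crate',cv2.minAreaRect((P[m,:2]*1000).astype(np.float32)),m.sum())
m=(abs(P[:,2]-.025)<.006)&(abs(P[:,1]-.325)<.022)&(abs(P[:,0]-.568)<.14)
print('bar',cv2.minAreaRect((P[m,:2]*1000).astype(np.float32)),m.sum())
m=(P[:,2]>.08)&(P[:,2]<.095)&(P[:,1]>.15)&(P[:,1]<.30)&(abs(P[:,0]-.56)<.12)
n,l=cv2.connectedComponents(np.isin(np.arange(384*512).reshape(384,512),v[m]*512+u[m]).astype(np.uint8))
for i in range(1,n):
  s=l[v,u]==i; print(((P[s].min(0)+P[s].max(0))/2).round(3),s.sum())"
```

```text
crate ((554.9262084960938, 253.843505859375), (122.38370513916016, 180.2306671142578), 86.30194091796875) 1041
bar ((566.9568481445312, 316.7494812011719), (38.775753021240234, 238.43211364746094), 86.01874542236328) 1025
[0.615 0.283 0.086] 178
[0.61  0.219 0.087] 175
[0.552 0.226 0.087] 171
```

View pics/t7.png

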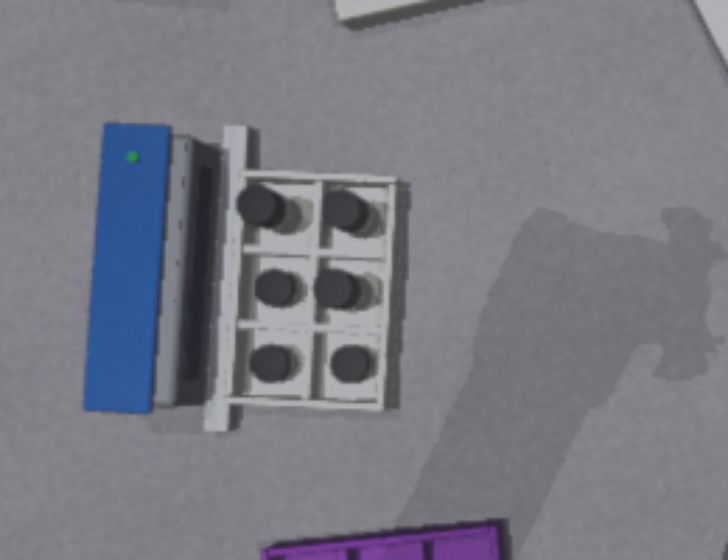

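The top view shows the crate flush and square against the bar, from (245,175) to (230,400), about 8 mm off its middle. All six containers stand upright in their own cells, and the gripper is clear.

```bash
python3 -c "
from workcell import ticket
print(ticket.hand_in())"
```

```text
the job is handed in; nothing more can be done
None
```

The job is handed in, but the judge's verdict wasn't shown: all three bottles stand in their cells, and the crate is flush and square (within about 0.3°) against the stop bar, about 8 mm off its middle.

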